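# Tip the gas sample cylinder up into its filling clamp

## Task

Lift the brass weight out of the way and stand it upright on the mat, at least 15 cm from the filling stand's notch. Then take the lying steel sample cylinder by its ball knob and, without ever lifting its round foot off the mat, butt the foot into the notch and raise the knob end against it until the cylinder stands upright with the two sprung jaws snapped round it; let go only once the jaws have closed on it. Leave the vial, dropper bottle, film spool and beaker where they are, undisturbed.

Things in the scene. Friction and masses are not known exactly. Their poses are not given: they have to be found in the camera images.
- sample_cylinder: Loose bare-steel gas sample cylinder, 0.5 to 0.8 kg, lying on the mat: body 60 mm in diameter with hemispherical ends (cannot stand alone), 16 mm neck, black ball knob. Origin: centre of the foot's hemisphere, 30 mm above the mat. Its x axis runs from foot to knob: level when lying, up when standing. Along x in mm: foot tip -30, straight body 0 to 115, dome end 145, brass nut (22 thick) to 150, knob centre 178.
- knob (a point): Centre of the black rubber-coated ball knob (28 mm diameter), 178 mm from the cylinder's origin; 30 mm above the mat lying, 208 mm upright in the notch. Gripped with its centre well inside the pads (about 50 N), the ball is a free pivot: the cylinder turns about the line between the pads, so the tool may keep one tilt while it is raised; it follows the tool's yaw. The foot drags with some 3 N.
- filling_stand: Fixed grey filling stand. Origin on the mat under the foot's seat; x points from its open front into the stand (the way the foot is pushed), z up. Foot block 45 mm high, 80 wide, with a V notch (120 degrees) open to -x that starts at x = +13 mm; behind it, from x = 40 to 86 mm, block and post; 130 mm above the mat a back pad (face at x = +30 mm) and two spring jaws.
- notch_seat (a point): Point 30 mm above the stand's origin: the centre of the foot's hemisphere lies here when butted into the notch, and stays here while the cylinder is tipped up about it.
- manifold_edge (a point): Lower front edge, at mid width, of the manifold box that overhangs the clamp: 258 mm above the mat, 2 mm behind the upright cylinder's axis; box 80 mm wide, top with gauge 327 mm above the mat. A hand coming straight down on the upright knob would strike it: lean the tool 35 to 45 degrees, hand on the stand's -x side, fingers pointing down and into the stand.
- jaw_left (a joint): Sprung jaw on the stand's +y side, upright hinge; rad, 0 = shut and empty, grows opening outward. It ends in a free-turning roller (10 mm thick, 121 to 139 mm above the mat) at stand x = -20 mm; 42 mm gap between the shut rollers. The cylinder pushed in from -x spreads each jaw to about 0.14 (3 to 6 N at the knob), then they snap back to about 0.04 on it.
- jaw_right (a joint): The same jaw on the stand's -y side; rad, 0 = shut and empty, about 0.04 shut on the cylinder.
- brass_weight: Loose brass weight with a waist and a small round head, 30 mm in diameter, 44 mm tall, 0.2 kg, standing on the mat in front of the notch, in the cylinder's way. Origin: centre of its underside; z up.
- vial: Bystander: white screw vial with black cap, 27 mm in diameter, 56 mm tall, standing loose beside the notch. Origin: centre of its underside, z up.
- dropper_bottle: Bystander: amber dropper bottle, 31 mm in diameter, 92 mm tall, standing loose on the far side of the lying cylinder. Origin: centre of its underside, z up.
- film_spool: Bystander: film spool lying flat, 52 mm in diameter, 22 mm tall, loose. Origin: centre of its underside.
- beaker: Bystander: clear beaker, 45 mm in diameter, 58 mm tall, loose. Origin: centre of its underside, z up.
- mat_spot (a point): Point on the mat's surface to the left of the stand's back; the mat 50 mm round it is always empty at the start. The mat's top is level, 8 mm above z = 0; its front edge is at x = 0.52 m. A strip cutter (up to z = 0.07) lies at x over 0.70 for y from -0.01 to 0.38, a sample box with open lid at x 0.58 to 0.72, y under -0.23.
Not all that is in view belongs to the job. Leave any purple or turquoise look-alike of the brass_weight alone.

How it is judged (in metres and radians):
On the way, in this order (a step that is already met when the one before it is completed fails the run):
1. the weight stands upright on the mat, let go, at least 14 cm from the notch (horizontal distance between brass_weight and notch_seat above 0.14 m and angle between brass_weight's own z axis and vertical below 0.1 rad and height (world z) of brass_weight between 0.0035 and 0.0115 m and linear speed of brass_weight below 0.02 m/s and contact force between the fingers and brass_weight below 0.05 N), for 0.2 s.
2. the cylinder is part raised, 20 to 65 degrees up from the mat, its foot butted in the notch (within 12 mm of its seat and touching the stand) (angle between sample_cylinder's own x axis and vertical between 0.44 and 1.22 rad and distance between sample_cylinder and notch_seat below 0.012 m and contact force between sample_cylinder and filling_stand above 0.1 N), for 0.1 s.
3. the cylinder is upright in the closed jaws while the fingers still hold it (angle between sample_cylinder's own x axis and vertical below 0.09 rad and horizontal distance between sample_cylinder and notch_seat below 0.01 m and horizontal distance between knob and notch_seat below 0.016 m and height (world z) of sample_cylinder between 0.0315 and 0.0435 m and height (world z) of knob above 0.1975 m and value of joint jaw_left between 0.01 and 0.1 rad and value of joint jaw_right between 0.01 and 0.1 rad and contact force between the fingers and sample_cylinder above 0.5 N), for 0.2 s.
At the end, for the whole second after the job is handed in: Cylinder upright (5 degrees), foot on the mat within 10 mm and knob within 16 mm of the seat's vertical line, both jaws closed on it (0.01 to 0.1 rad), let go, at rest. Brass weight upright on the mat, at rest, at least 14 cm from the seat (all of step 1 and angle between sample_cylinder's own x axis and vertical below 0.09 rad and horizontal distance between sample_cylinder and notch_seat below 0.01 m and horizontal distance between knob and notch_seat below 0.016 m and height (world z) of sample_cylinder between 0.0315 and 0.0435 m and height (world z) of knob above 0.1975 m and value of joint jaw_left between 0.01 and 0.1 rad and value of joint jaw_right between 0.01 and 0.1 rad and linear speed of sample_cylinder below 0.02 m/s and angular speed of sample_cylinder below 0.1 rad/s and contact force between the fingers and sample_cylinder below 0.05 N); the robot touches nothing.
It fails at once if the cylinder's foot is lifted more than 20 mm off the mat (height (world z) of sample_cylinder above 0.0575 m).
It fails at once if the brass weight is tipped over (angle between brass_weight's own z axis and vertical above 0.7 rad).
It fails at once if a bystander is moved more than 25 mm or tipped (distance of any of vial, dropper_bottle, film_spool, beaker from where it was at the start of the episode above 0.025 m or angle between any of vial, dropper_bottle, film_spool, beaker's own z axis and vertical above 0.3 rad).
It also fails if it takes over 72 s, if anything falls off the work surface, if the arm or the gripper's body presses on something with over 40 N, if the wrist force passes 120 N, or if a joint passes its speed limit or range.

## Robot

A 6-joint arm with a two-finger parallel gripper is mounted at the origin on a cart in front of the work surface, level with it; the furniture and walls round the work are solid. World frame = base frame: x ahead of the robot, y to its left, z up, the work surface at z = 0. Lengths are in mm, angles in degrees, forces in N, time in s.
With the tool pointing down it reaches from about 300 to 850 mm from the base axis. Payload 4.2 kg.
Tool frame: the origin (TCP) lies midway between the tips of the shut fingers; the grasp point (between the pads) lies 19 mm behind it (env.grasp_offset is the distance from the TCP to the grasp point, in mm); z points along the fingers, y is the line along which they close (so a half turn about z gives the same grasp; the last joint's range is limited). The gripper opens to 91 mm and grips with 3 to 60 N. Pads are 32 mm wide; open, the fingers measure 118 mm over their backs; the gripper's body (76 mm by 178 mm) begins 60 mm behind the grasp point.
Start: joints at [74.255, 18.312, 89.639, -0, 72.044, -1.146], TCP at [144.931, 556.451, 213.976] pointing down, gripper open.
Joint ranges: [-177.97, 177.97], [-48.28, 115.42], [12.27, 149.76], [-77.06, 257.06], [2.81, 150.46], [-146.56, 146.56]. Speed limits (degrees/s): [147.25, 147.25, 180, 180, 180, 180].

## Interface

Orientations are given as [roll, pitch, yaw] about the fixed x, y, z axes, in that order (R = Rz(yaw) Ry(pitch) Rx(roll)).
In Python, from workcell import env, optics gives the robot as it stands. The module is installed in compiled form; this text tells all that it offers.
- The arm moves only by the tool send_rows, never from a script. Its argument "targets" is a list that holds one entry, the list of rows, each a list of 7 numbers: the turn, a rotation vector about the world's x, y, z scaled (see below), then the shift along the world's x, y, z scaled (see below), then the closure, from -1 (fully open) to 1 (shut). In form: [[[rx, ry, rz, x, y, z, gripper], ...]]. A call has 1 to 12 rows; each row shifts and turns the commanded pose from where the row before left it; what a row does not reach is not made up. The controller multiplies each number of a shift by 0.2 m and each number of a turn by pi/2 rad. A row lasts 1/10 s, in which the tool goes at most 50 mm and 8.59 degrees, less where a joint would pass 70% of its speed; a pose out of reach is approached as far as the arm can. A call with a number of a shift or a turn outside -1 to 1 is refused whole. A call with a gripper value outside its range is refused whole. The fingers move at their own pace and stop on an object; "grip_force" is the grip in N (left out, the last holds). Time passes only in rows, so rows that do not move let the fingers close. It gives the time, the measured TCP pose, the force, the opening and the grip force at its end, in the units of the state.
- env.state(): the state, without advancing time (a new reading comes with each control period).
- optics.grab_frame(name): name is "scene" or "top" or "wrist"; returns (picture, depth): 400x640x3 uint8, red, green, blue; 400x640 float32, mm along the optical axis (not along the pixel's ray), 0 where there is no reading.
- optics.camera_info(name): a dict with "camera_matrix" (3x3 intrinsics, pixels), "R" (3x3) and "t" (3): a world point X has camera coordinates R X + t; the wrist camera has in their place "mount" (4x4, takes a point from camera to tool coordinates, whose origin is the TCP and whose axes are the flange's). Camera axes: x right, y down, z forward; pixel columns grow to the right and rows downward; lengths in mm; the calibration is good to about 2 mm. A picture is of the moment at which its call begins: read the wrist's pose just before it. camera_info takes no time and is no camera call.
- env.job_done(): hands the job in; it is judged then, once.
Trained networks look in the newest picture that a camera, given by its name, has taken for a name from the list of things; names that differ only in an ending like _2 or _b are one class to them, and where a whole thing is asked for, a point or a joint stands for the part that bears it (a point fixed in the world has none). Each returns a list of dicts, best first, with "conf" (0 to 1); they miss things now and then, are a little off and sometimes report something else, mostly with a low value. They report only what shows in the picture. A call takes as long as a camera call. They do not tell look-alikes from the thing itself.
- optics.silhouettes(camera, name): "mask" (400x640 bool, what is visible of it) and "at" ([column, row] in pixels, amid what is visible of it).
- optics.place_of(camera, name): "at" ([column, row] in pixels: a listed point, or the origin of a listed thing).
The state is a dict: "time_s": time; "qpos": joint angles; "qvel": joint speeds; "effort": joint torques, N m; "ee_pos": TCP position; "ee_rot": TCP orientation; "force": force on the tool from outside, world axes, zero at the start; "torque": the same for the moment, N m; "gripper_width": finger opening in mm; "gripper_force": force on a finger pad.
Only numpy, scipy, OpenCV 4.12 (cv2) and the standard library are available. Lean on these libraries where they do the work, as an engineer would, in place of code of your own. Each camera call takes 0.05 s, during which the arm holds its last target. There are 200 camera calls.

## Working session

There is one attempt and no reset: what is moved stays moved. The work goes in short steps, Python scripts to look and compute and a tool call to move; the robot and the scene stay as the last step left them, time stands still between calls to the robot, and variables do not carry over. Pictures are saved under pics/ and viewed, at most 10 in all, crops included, and the job is handed in when it is done.

Besides the shell and the picture viewer there is one more tool, called after "Request:" as name(argument=value, ...) on one line, values as JSON. send_rows: Moves the arm, as the interface text tells. Its arguments: {"type":"object","properties":{"targets":{"type":"array"},"grip_force":{"type":"number"}},"required":["targets"]}

```bash
mkdir -p pics
cat > h.py <<'E'
import numpy as np,cv2
from workcell import env,optics
from scipy.spatial.transform import Rotation as Ro
def cam(n):
    c=optics.camera_info(n);K=np.array(c["camera_matrix"])
    if "R" in c: return K,np.array(c["R"]),np.array(c["t"]).ravel()
    s=env.state();M=np.array(c["mount"]);T=np.eye(4)
    T[:3,:3]=Ro.from_euler('xyz',s["ee_rot"],degrees=True).as_matrix();T[:3,3]=s["ee_pos"]
    W=np.linalg.inv(T@M);return K,W[:3,:3],W[:3,3]
def ray(C,p):
    K,R,t=C;d=R.T@np.linalg.solve(K,[p[0],p[1],1.]);return -R.T@t,d
def onz(C,p,z):
    o,d=ray(C,p);return o+d*(z-o[2])/d[2]
def cloud(C,depth,mask=None):
    K,R,t=C;m=(depth>0) if mask is None else mask&(depth>0)
    v,u=np.nonzero(m);z=depth[v,u]
    P=np.c_[(u-K[0,2])*z/K[0,0],(v-K[1,2])*z/K[1,1],z];return (P-t)@R
E
python3 - <<'E'
from h import *
s=env.state();print({k:np.round(v,2) for k,v in s.items()},env.grasp_offset)
for n in("top","scene"):
    C=cam(n);im,d=optics.grab_frame(n);cv2.imwrite(f"pics/{n}1.png",im[...,::-1]);np.savez(f"{n}1",im=im,d=d)
    for o,z in(("sample_cylinder",38),("knob",38),("filling_stand",8),("notch_seat",38),("manifold_edge",266),("brass_weight",8),("vial",8),("dropper_bottle",8),("film_spool",8),("beaker",8),("mat_spot",8)):
        print(n,o,[(round(r["conf"],2),np.round(r["at"]),np.round(onz(C,r["at"],z))) for r in optics.place_of(n,o)[:3]])
E
```

```text
{'time_s': np.float64(0.0), 'qpos': array([74.25, 18.35, 89.71, -0.  , 72.04, -1.15]), 'qvel': array([ 0.09,  0.02,  0.04, -0.06,  0.06, -0.09]), 'effort': array([  0.  , -41.25, -23.2 ,   0.07,   0.05,  -0.  ]), 'ee_pos': array([144.8 , 555.94, 213.12]), 'ee_rot': array([-179.9,   -0. ,  165.4]), 'force': array([-0.06, -0.6 ,  0.27]), 'torque': array([-0.01, -0.07, -0.02]), 'gripper_force': np.float64(0.0), 'gripper_width': np.float64(90.98)} 18.8
top sample_cylinder [(0.94, array([356., 212.]), array([585.,  62.,  38.]))]
top knob [(0.96, array([414., 232.]), array([ 544., -109.,   38.]))]
top filling_stand []
top notch_seat [(0.67, array([281., 195.]), array([615., 281.,  38.])), (0.55, array([229., 183.]), array([635., 436.,  38.]))]
top manifold_edge [(0.69, array([276., 178.]), array([608., 275., 266.])), (0.22, array([226., 185.]), array([579., 392., 266.]))]
top brass_weight [(0.64, array([325., 254.]), array([461., 137.,   8.])), (0.43, array([255., 251.]), array([449., 340.,   8.])), (0.43, array([409., 168.]), array([741., -90.,   8.]))]
top vial [(0.42, array([276., 214.]
[... 767 characters left out ...]
., -89.,  38.]))]
scene manifold_edge [(0.85, array([288., 146.]), array([623., 278., 266.]))]
scene brass_weight [(0.69, array([239., 261.]), array([441., 320.,   8.])), (0.55, array([311., 243.]), array([595., 200.,   8.])), (0.53, array([271., 266.]), array([468., 240.,   8.]))]
scene vial [(0.61, array([277., 245.]), array([540., 273.,   8.])), (0.45, array([312., 242.]), array([599., 200.,   8.]))]
scene dropper_bottle [(0.66, array([379., 243.]), array([686.,  40.,   8.]))]
scene film_spool [(0.64, array([431., 248.]), array([736., -88.,   8.]))]
scene beaker [(0.51, array([244., 207.]), array([636., 459.,   8.]))]
scene mat_spot [(0.57, array([223., 220.]), array([555., 469.,   8.]))]
```

Run:
```python
from h import *
a=np.load("top1.npz")["im"];b=np.load("scene1.npz")["im"]
cv2.imwrite("pics/both.png",np.vstack([cv2.resize(a[130:290,190:440],(800,None) if 0 else (560,300)),cv2.resize(b[110:310,190:460],(405,300)) if 0 else cv2.resize(b[110:310,190:460],(560,300))])[...,::-1])
```

```text
(no output)
```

View pics/both.png

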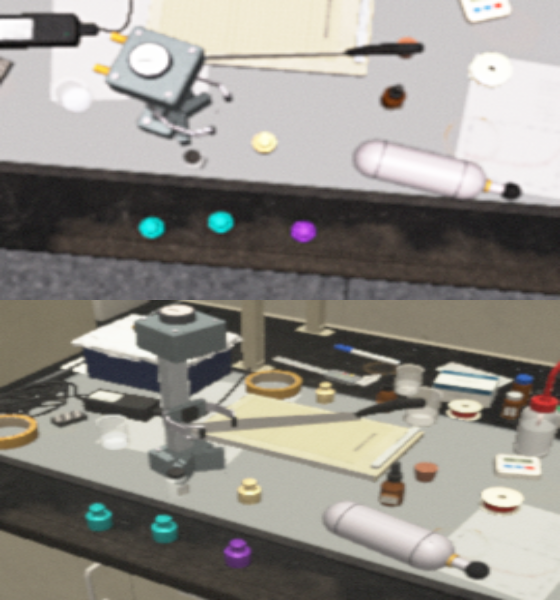

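Run:
```python
from h import *
P=[]
for n in("top","scene"):
    C=cam(n);d=np.load(n+"1.npz")["d"];Q=cloud(C,d)
    for nm,(z0,z1),(x0,x1,y0,y1) in(("manif",(300,345),(480,750,180,400)),("manifBox",(262,345),(480,750,180,400)),("block",(40,60),(480,750,200,400)),("weight",(15,60),(570,640,170,225)),("vial",(50,75),(520,585,255,320)),("cyl",(45,80),(500,650,-80,120)),("knob",(20,70),(500,600,-140,-95))):
        m=(Q[:,2]>z0)&(Q[:,2]<z1)&(Q[:,0]>x0)&(Q[:,0]<x1)&(Q[:,1]>y0)&(Q[:,1]<y1);q=Q[m]
        if len(q)<5: print(n,nm,len(q));continue
        r=cv2.minAreaRect(q[:,:2].astype(np.float32));print(n,nm,len(q),"ctr",np.round(q.mean(0)),"rect",np.round(r[0]),np.round(r[1]),round(r[2],1),"zmax",np.round(np.percentile(q[:,2],98)))
    q=Q[(Q[:,2]>-10)&(Q[:,2]<30)&(abs(Q[:,0]-560)<30)&(abs(Q[:,1]-200)<30)];print("mat z",np.median(q[:,2]))
```

```text
top manif 1206 ctr [622. 314. 319.] rect [625. 316.] [81. 82.] 74.1 zmax 335.0
top manifBox 1429 ctr [621. 315. 314.] rect [629. 326.] [103.  81.] 73.4 zmax 335.0
top block 356 ctr [607. 311.  50.] rect [609. 291.] [151. 130.] 38.5 zmax 59.0
top weight 91 ctr [590. 203.  37.] rect [591. 203.] [28. 30.] 65.7 zmax 52.0
top vial 64 ctr [558. 292.  59.] rect [565. 295.] [43. 22.] 16.5 zmax 64.0
top cyl 1096 ctr [565.   3.  60.] rect [567.   3.] [169.  59.] 79.8 zmax 69.0
top knob 93 ctr [ 545. -113.   45.] rect [ 545. -113.] [23. 35.] 4.8 zmax 52.0
mat z 5.868954013718864
scene manif 733 ctr [612. 306. 317.] rect [625. 314.] [81. 83.] 73.7 zmax 333.0
scene manifBox 1280 ctr [608. 303. 302.] rect [627. 325.] [104.  83.] 74.3 zmax 333.0
scene block 541 ctr [623. 313.  50.] rect [629. 308.] [204. 125.] 40.0 zmax 59.0
scene weight 137 ctr [587. 200.  33.] rect [590. 202.] [28. 27.] 28.8 zmax 50.0
scene vial 67 ctr [554. 288.  59.] rect [563. 297.] [45. 21.] 46.0 zmax 64.0
scene cyl 1169 ctr [556.  -5.  59.] rect [565.  -0.] [165.  54.] 79.5 zmax 68.0
scene knob 154 ctr [ 541. -115.   43.] rect [ 544. -112.] [37. 23.] 76.3 zmax 51.0
mat z 6.2473399502249425
```

Request:
send_rows(targets=[[[0, 0, -0.0923, 0.15, -0.187, 0, -0.2], [0, 0, -0.0923, 0.15, -0.187, 0, -0.2], [0, 0, -0.0923, 0.15, -0.187, 0, -0.2], [0, 0, -0.0923, 0.15, -0.187, 0, -0.2], [0, 0, -0.0923, 0.15, -0.187, 0, -0.2], [0, 0, -0.0923, 0.15, -0.187, 0, -0.2], [0, 0, -0.0923, 0.15, -0.187, 0, -0.2], [0, 0, -0.0923, 0.15, -0.187, 0, -0.2], [0, 0, -0.0923, 0.15, -0.187, 0, -0.2], [0, 0, -0.0923, 0.15, -0.187, 0, -0.2], [0, 0, -0.0923, 0.15, -0.187, 0, -0.2], [0, 0, 0, 0, 0, 0, -0.2]]])

```text
time_s: 2.4
ee_pos: [478.1, 141.0, 214.0]
ee_rot: [179.8, 0.0, 73.6]
force: [-1.3, 0.6, 0.7]
gripper_width: 54.6
gripper_force: 0.0
```

Request:
send_rows(targets=[[[0.0712, -0.0205, 0, 0.17, 0.042, -0.115, -0.2], [0.0712, -0.0205, 0, 0.17, 0.042, -0.115, -0.2], [0.0712, -0.0205, 0, 0.17, 0.042, -0.115, -0.2], [0, 0, 0, 0, 0, 0, -0.2], [0, 0, 0, 0, 0, 0, -0.2]]])

```text
time_s: 2.9
ee_pos: [576.1, 170.2, 144.1]
ee_rot: [-179.9, -19.9, 74.0]
force: [0.6, -0.0, -0.5]
gripper_width: 54.5
gripper_force: 0.0
```

Run:
```python
from h import *
s=env.state();print(np.round(s["ee_pos"],1),np.round(s["ee_rot"],1),np.round(s["qpos"],1))
C=cam("wrist");im,d=optics.grab_frame("wrist");cv2.imwrite("pics/w1.png",im[...,::-1])
for o,z in(("brass_weight",8),("notch_seat",38),("vial",8),("filling_stand",8)):
    print(o,[(round(r["conf"],2),np.round(r["at"]),np.round(onz(C,r["at"],z))) for r in optics.place_of("wrist",o)[:3]])
Q=cloud(C,d)
for nm,(z0,z1),(x0,x1,y0,y1) in(("weight",(20,60),(560,630,170,235)),("vial",(35,75),(520,577,265,330)),("block",(40,60),(577,680,250,400))):
    q=Q[(Q[:,2]>z0)&(Q[:,2]<z1)&(Q[:,0]>x0)&(Q[:,0]<x1)&(Q[:,1]>y0)&(Q[:,1]<y1)]
    if len(q)>5: r=cv2.minAreaRect(q[:,:2].astype(np.float32));print(nm,len(q),np.round(q.mean(0)),np.round(r[0]),np.round(r[1]),round(r[2],1),np.percentile(q[:,2],98))
```

```text
[576.1 170.2 144.1] [-179.9  -19.9   74. ] [  5.1  20.2 100.8  23.2  54.    8.2]
brass_weight [(0.86, array([188., 200.]), array([470., 241.,   8.])), (0.75, array([145., 114.]), array([451., 331.,   8.])), (0.7, array([328., 204.]), array([593., 203.,   8.]))]
notch_seat []
vial [(0.79, array([265., 127.]), array([556., 288.,   8.]))]
filling_stand []
weight 959 [593. 203.  40.] [593. 203.] [29. 29.] 74.0 51.30387768115731
vial 1068 [558. 286.  57.] [556. 289.] [24. 27.] 69.1 64.2093742604609
block 5753 [629. 322.  51.] [630. 325.] [70. 84.] 70.7 56.554663367210885
```

View pics/w1.png

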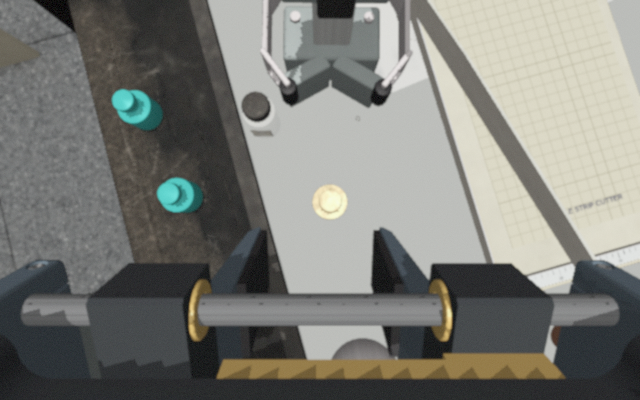

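Request:
send_rows(targets=[[[0, 0, 0, 0.0187, 0.039, -0.126, -0.2], [0, 0, 0, 0.0187, 0.039, -0.126, -0.2], [0, 0, 0, 0.0187, 0.039, -0.126, -0.2], [0, 0, 0, 0.0187, 0.039, -0.126, -0.2], [0, 0, 0, 0.0187, 0.039, -0.125, -0.2], [0, 0, 0, 0, 0, 0, -0.2], [0, 0, 0, 0, 0, 0, 1], [0, 0, 0, 0, 0, 0, 1], [0, 0, 0, 0, 0, 0, 1], [0, 0, 0, 0, 0, 0, 1]]], grip_force=20)

```text
time_s: 4.15
ee_pos: [596.2, 209.2, 20.7]
ee_rot: [179.8, -20.1, 74.1]
force: [-0.6, 0.0, 4.5]
gripper_width: 29.1
gripper_force: 20.0
```

Run:
```python
from h import *
print(env.state()["gripper_width"],env.state()["ee_pos"])
C=cam("top");im,d=optics.grab_frame("top")
print([(round(r["conf"],2),np.round(onz(C,r["at"],8))) for r in optics.place_of("top","mat_spot")])
Q=cloud(C,d);q=Q[(abs(Q[:,0]-550)<110)&(abs(Q[:,1]-465)<90)&(Q[:,2]>20)]
print(len(q), q.mean(0) if len(q) else 0, q.min(0),q.max(0))
```

```text
29.11556260282669 [596.21536853 209.18154258  20.71497146]
[(0.8, array([541., 461.,   8.]))]
257 [638.8166365  454.42450303  56.45103185] [614.61907593 375.02157298  20.18089868] [659.99153017 480.09372203 298.20058393]
```

Request:
send_rows(targets=[[[0, 0, 0, -0.043, -0.098, 0.165, 1], [0, 0, 0, -0.043, -0.098, 0.165, 1], [0, 0, 0, -0.043, -0.098, 0.165, 1], [-0.0712, 0.0205, 0, -0.175, 0.06, 0.16, 1], [-0.0712, 0.0205, 0, -0.175, 0.06, 0.16, 1], [-0.0712, 0.0205, 0, -0.175, 0.06, 0.16, 1], [0, 0, 0, -0.175, 0.06, 0.16, 1], [0, 0, 0, 0, 0.24, 0, 1], [0, 0, 0, 0, 0.24, 0, 1], [0, 0, 0, 0, 0.24, 0, 1], [0, 0, 0, 0, 0.24, 0, 1], [0, 0, 0, 0, 0.24, 0, 1]]])

```text
time_s: 5.45
ee_pos: [429.2, 439.9, 245.8]
ee_rot: [180.0, 0.0, 74.0]
force: [0.8, 0.5, -1.8]
gripper_width: 28.7
gripper_force: 20.0
```

Request:
send_rows(targets=[[[0, 0, -0.0815, 0.0967, 0.0183, -0.08, 1], [0, 0, -0.0815, 0.0967, 0.0183, -0.08, 1], [0, 0, -0.0815, 0.0967, 0.0183, -0.08, 1], [0, 0, -0.0815, 0.0967, 0.0183, -0.08, 1], [0, 0, -0.0815, 0.0967, 0.0183, -0.08, 1], [0, 0, -0.0815, 0.0967, 0.0183, -0.08, 1], [0.037, -0.0642, 0, 0.0125, 0.007, -0.085, 1], [0.037, -0.0642, 0, 0.0125, 0.007, -0.085, 1], [0.037, -0.0642, 0, 0.0125, 0.007, -0.085, 1], [0, 0, 0, 0, 0, 0, 1], [0, 0, 0, 0, 0, 0, 1]]])

```text
time_s: 6.55
ee_pos: [553.3, 464.4, 99.3]
ee_rot: [180.0, -19.9, 30.0]
force: [0.9, 0.5, -1.5]
gripper_width: 28.7
gripper_force: 20.0
```

Run:
```python
from h import *
s=env.state();print(np.round(s["ee_pos"],1),np.round(s["ee_rot"],1),np.round(s["qpos"],1))
C=cam("wrist");im,d=optics.grab_frame("wrist");cv2.imwrite("pics/w2.png",cv2.resize(im[...,::-1],(480,300)))
```

```text
[553.3 464.4  99.3] [180.  -19.9  30. ] [ 40.8  27.7  95.5  -6.1  37.4 105. ]
```

View pics/w2.png

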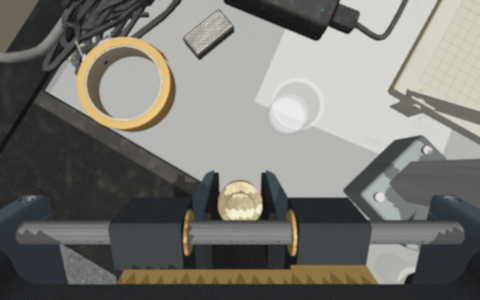

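Request:
send_rows(targets=[[[0, 0, 0, 0, 0, -0.12, 1], [0, 0, 0, 0, 0, -0.12, 1], [0, 0, 0, 0, 0, -0.11, 1], [0, 0, 0, 0, 0, -0.025, 1], [0, 0, 0, 0, 0, -0.012, 1], [0, 0, 0, 0, 0, 0, 1], [0, 0, 0, 0, 0, 0, 1]]])

```text
time_s: 7.3
ee_pos: [554.6, 465.6, 23.7]
ee_rot: [-180.0, -20.2, 30.0]
force: [1.0, -0.2, -2.2]
gripper_width: 28.5
gripper_force: 20.0
```

Request:
send_rows(targets=[[[0, 0, 0, 0, 0, -0.013, 1], [0, 0, 0, 0, 0, 0, 1], [0, 0, 0, 0, 0, 0, 1]]])

```text
time_s: 7.6
ee_pos: [554.4, 465.5, 20.8]
ee_rot: [-180.0, -20.2, 30.0]
force: [0.4, 1.1, 2.8]
gripper_width: 28.6
gripper_force: 20.0
```

Request:
send_rows(targets=[[[0, 0, 0, 0, 0, 0, 0], [0, 0, 0, 0, 0, 0, 0], [0, 0, 0, 0, 0, 0, -0.2], [0, 0, 0, 0, 0, 0, -0.2], [0, 0, 0, -0.044, -0.026, 0.141, -0.2], [0, 0, 0, -0.059, -0.034, 0.188, -0.2], [0, 0, 0, -0.059, -0.034, 0.188, -0.2], [0, 0, 0, -0.059, -0.034, 0.188, -0.2], [0, 0, 0, 0, 0, 0, -0.2]]])

```text
time_s: 8.5
ee_pos: [510.6, 440.7, 167.1]
ee_rot: [-179.9, -20.6, 30.0]
force: [1.2, 0.8, 0.0]
gripper_width: 55.1
gripper_force: 0.0
```

Run:
```python
from h import *
s=env.state();print(np.round(s["ee_pos"],1),np.round(s["ee_rot"],1),s["gripper_width"])
C=cam("wrist");im,d=optics.grab_frame("wrist")
Q=cloud(C,d)
q=Q[(Q[:,2]>14)&(Q[:,2]<70)&(np.hypot(Q[:,0]-549,Q[:,1]-463)<35)];print(len(q),q.mean(0),q.min(0),q.max(0))
r=cv2.minAreaRect(q[:,:2].astype(np.float32));print(r)
C=cam("top");im,d=optics.grab_frame("top");Q=cloud(C,d);np.savez("top2",im=im,d=d)
print([(round(r["conf"],2),np.round(onz(C,r["at"],38))) for n in("sample_cylinder","knob") for r in optics.place_of("top",n)])
```

```text
[510.6 440.7 167.1] [-179.9  -20.6   30. ] 55.07178744515202
831 [547.46407439 461.80575519  39.65050911] [533.45696721 447.54644419  15.17468316] [563.04141824 477.03125761  52.80004773]
((547.96728515625, 462.3017883300781), (29.01069450378418, 29.643089294433594), 29.385164260864258)
[(0.6, array([578.,  63.,  38.])), (0.28, array([637., 446.,  38.])), (0.6, array([ 543., -116.,   38.]))]
```

Request:
send_rows(targets=[[[-0.037, 0.0642, 0, -0.135, -0.05, 0.14, -0.2], [-0.037, 0.0642, 0, -0.135, -0.05, 0.14, -0.2], [-0.037, 0.0642, 0, -0.135, -0.05, 0.14, -0.2], [0, 0, 0.0917, 0, -0.24, 0, -0.2], [0, 0, 0.0917, 0, -0.24, 0, -0.2], [0, 0, 0.0917, 0, -0.24, 0, -0.2], [0, 0, 0.0917, 0, -0.24, 0, -0.2], [0, 0, 0.0917, 0, -0.24, 0, -0.2], [0, 0, 0.0917, 0, -0.24, 0, -0.2], [0, 0, 0, 0, -0.24, 0, -0.2], [0, 0, 0, 0, -0.24, 0, -0.2], [0, 0, 0, 0, -0.24, 0, -0.2]]])

```text
time_s: 9.9
ee_pos: [428.1, -14.0, 242.7]
ee_rot: [-179.8, 0.0, 77.6]
force: [1.0, -0.6, 0.6]
gripper_width: 54.6
gripper_force: 0.0
```

Run:
```python
from h import *
for n in("top","scene"):
    Q=cloud(cam(n),np.load(n+"1.npz")["d"])
    for z0 in (20,60,100,150,200,250):
        q=Q[(Q[:,0]>480)&(Q[:,0]<800)&(Q[:,1]<-140)&(Q[:,1]>-400)&(Q[:,2]>z0)&(Q[:,2]<=z0+50)]
        if len(q)>5: print(n,z0,len(q),np.round(np.percentile(q,[1,50,99],axis=0)).tolist())
print(env.state()["ee_pos"])
a=np.load("top1.npz")["im"];b=np.load("scene1.npz")["im"]
cv2.imwrite("pics/r.png",np.hstack([cv2.resize(a[120:290,380:560],(360,340)),cv2.resize(b[190:390,380:600],(374,340))])[...,::-1])
```

```text
top 20 1204 [[587.0, -394.0, 20.0], [682.0, -299.0, 38.0], [800.0, -212.0, 68.0]]
top 60 331 [[687.0, -397.0, 60.0], [703.0, -308.0, 81.0], [800.0, -224.0, 109.0]]
top 100 303 [[665.0, -399.0, 101.0], [679.0, -310.0, 126.0], [693.0, -234.0, 149.0]]
top 150 297 [[652.0, -398.0, 151.0], [658.0, -317.0, 158.0], [666.0, -235.0, 165.0]]
scene 20 3250 [[587.0, -398.0, 20.0], [657.0, -317.0, 32.0], [799.0, -215.0, 68.0]]
scene 60 862 [[686.0, -398.0, 61.0], [700.0, -320.0, 84.0], [800.0, -235.0, 109.0]]
scene 100 786 [[667.0, -398.0, 101.0], [680.0, -322.0, 123.0], [692.0, -237.0, 144.0]]
scene 150 378 [[651.0, -399.0, 155.0], [656.0, -323.0, 158.0], [663.0, -237.0, 164.0]]
[428.12906187 -13.96494196 242.67776754]
```

View pics/r.png

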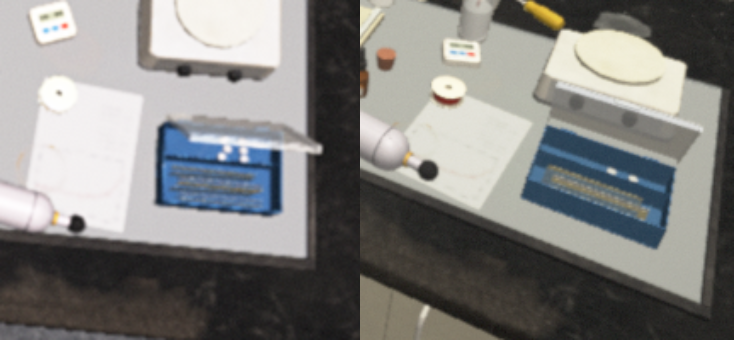

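Request:
send_rows(targets=[[[0.0819, -0.0152, 0, 0.086, -0.142, -0.098, -0.2], [0.0819, -0.0152, 0, 0.086, -0.142, -0.098, -0.2], [0.0819, -0.0152, 0, 0.086, -0.142, -0.098, -0.2], [0.0819, -0.0152, 0, 0.086, -0.142, -0.098, -0.2], [0.0819, -0.0152, 0, 0.086, -0.142, -0.098, -0.2], [0.0819, -0.0152, 0, 0.086, -0.142, -0.098, -0.2], [0, 0, 0, 0, 0, 0, -0.2], [0, 0, 0, 0, 0, 0, -0.2], [0, 0, 0, 0, 0, 0, -0.2]]])

```text
time_s: 10.8
ee_pos: [531.8, -181.5, 127.3]
ee_rot: [-178.2, -44.9, 76.9]
force: [0.5, -0.8, 0.3]
gripper_width: 54.8
gripper_force: 0.0
```

Run:
```python
from h import *
s=env.state();print(np.round(s["ee_pos"],1),np.round(s["ee_rot"],1),np.round(s["qpos"],1))
C=cam("wrist");im,d=optics.grab_frame("wrist");cv2.imwrite("pics/w3.png",cv2.resize(im[...,::-1],(480,300)));np.savez("w3",im=im,d=d,R=C[1],t=C[2])
for o,z in(("knob",38),("sample_cylinder",38),("notch_seat",38)):
    print(o,[(round(r["conf"],2),np.round(r["at"]),np.round(onz(C,r["at"],z),1)) for r in optics.place_of("wrist",o)[:3]])
Q=cloud(C,d)
from scipy.optimize import least_squares
q=Q[(np.hypot(Q[:,0]-544,Q[:,1]+114)<14)&(Q[:,2]>30)&(Q[:,2]<60)]
f=least_squares(lambda c:np.linalg.norm(q-c,axis=1)-14,[544,-114,38],loss='soft_l1');print("knob",len(q),f.x)
q=Q[(Q[:,0]>520)&(Q[:,0]<620)&(Q[:,1]>-50)&(Q[:,1]<70)&(Q[:,2]>35)&(Q[:,2]<75)]
def g(p):
    a=np.array([np.cos(p[2]),np.sin(p[2]),0]);w=q-np.array([p[0],0,p[1]]);return np.linalg.norm(np.cross(w,a),axis=1)-30
f=least_squares(g,[567,38,1.38],loss='soft_l1');print("axis x at y=0,z,az",len(q),f.x[:2],np.degrees(f.x[2]))
# block V via wrist1-like cloud from current view
q=Q[(Q[:,2]>20)&(Q[:,2]<75)&(Q[:,1]>230)&(Q[:,1]<380)&(Q[:,0]<690)];print(len(q),q.min(0) if len(q) else 0)
```

```text
[ 531.8 -181.5  127.3] [-178.2  -44.9   76.9] [-41.4  33.1  93.9  37.8  82.2 -44.4]
knob [(0.61, array([325., 218.]), array([ 546.6, -117.5,   38. ]))]
sample_cylinder [(0.79, array([317.,  73.]), array([574.9,  55.2,  38. ])), (0.29, array([504., 168.]), array([ 715.1, -102.6,   38. ]))]
notch_seat []
knob 649 [ 546.6901058  -116.79835598   36.88046579]
axis x at y=0,z,az 5094 [568.78988294  36.80634148] 79.36979572362637
120 [450.83652618 230.2541853   20.01424702]
```

View pics/w3.png

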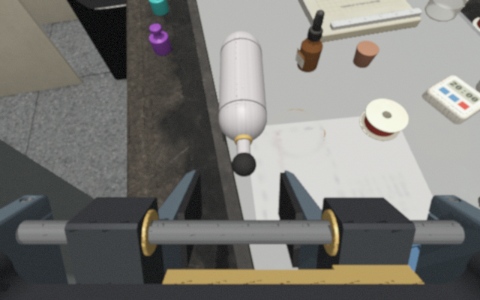

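```bash
cat >> h.py <<'E'
def plan(G,lean,yaw):
    s=env.state();Rc=Ro.from_euler('xyz',s["ee_rot"],degrees=True);Rt=Ro.from_euler('xyz',[180,-lean,yaw],degrees=True)
    t=np.array(G)+18.8*Rt.apply([0,0,1]);d=t-s["ee_pos"];w=(Rt*Rc.inv()).as_rotvec(degrees=True)
    print("TCP target",t.round(1),"d",d.round(1),"scaled turn",(w/90).round(4),"shift",(d/200).round(4))
E
python3 -c "
from h import *
plan([546.7,-116.8,38.8],45,79.4)"
```

```text
TCP target [ 549.1 -103.7   25.5] d [  17.    77.6 -103.9] scaled turn [-0.0003 -0.0121  0.0125] shift [ 0.0851  0.3879 -0.5193]
```

Request:
send_rows(targets=[[[0, -0.012, 0.0125, 0.017, 0.06, -0.12, -0.2], [0, 0, 0, 0.017, 0.082, -0.1, -0.2], [0, 0, 0, 0.017, 0.082, -0.1, -0.2], [0, 0, 0, 0.017, 0.082, -0.1, -0.2], [0, 0, 0, 0.017, 0.082, -0.1, -0.2], [0, 0, 0, 0, 0, 0, -0.2], [0, 0, 0, 0, 0, 0, -0.2]]])

```text
time_s: 11.7
ee_pos: [549.3, -104.6, 24.3]
ee_rot: [-179.8, -45.1, 79.2]
force: [-0.1, -0.2, 0.3]
gripper_width: 55.1
gripper_force: 0.0
```

Run:
```python
from h import *
s=env.state();print(np.round(s["ee_rot"],1),s["force"])
plan([546.7,-116.8,38.5],45,79.4)
C=cam("wrist");im,d=optics.grab_frame("wrist");cv2.imwrite("pics/w4.png",cv2.resize(im[...,::-1],(480,300)))
for o,z in(("knob",38),):
    print(o,[(round(r["conf"],2),np.round(r["at"]),np.round(onz(C,r["at"],z),1)) for r in optics.place_of("wrist",o)[:3]])
```

```text
[-179.8  -45.1   79.2] [-0.09888963 -0.19311166  0.31004572]
TCP target [ 549.1 -103.7   25.2] d [-0.2  0.8  1. ] scaled turn [-0.0016 -0.0011  0.0003] shift [-0.0009  0.0042  0.0048]
knob [(0.72, array([319., 273.]), array([ 545.7, -117.6,   38. ]))]
```

Well placed; close on the knob.

Request:
send_rows(targets=[[[0, 0, 0, 0, 0, 0.003, 0.2], [0, 0, 0, 0, 0, 0, 1], [0, 0, 0, 0, 0, 0, 1], [0, 0, 0, 0, 0, 0, 1], [0, 0, 0, 0, 0, 0, 1], [0, 0, 0, 0, 0, 0, 1]]], grip_force=50)

```text
time_s: 12.4
ee_pos: [549.3, -105.4, 23.5]
ee_rot: [-179.7, -45.2, 79.1]
force: [-0.8, -2.1, 3.2]
gripper_width: 25.7
gripper_force: 50.0
```

Run:
```python
from h import *
s=env.state();print(np.round(s["ee_rot"],1),s["force"])
from scipy.optimize import least_squares
# stand pose from top2/scene1: manifold top edges and block
S=np.load("top2.npz")["d"];
for n,d in(("top",S),("scene",np.load("scene1.npz")["d"])):
    C=cam(n);Q=cloud(C,d)
    for z0,z1 in((305,322),(270,322)):
        q=Q[(Q[:,2]>z0)&(Q[:,2]<z1)&(Q[:,0]>480)&(Q[:,0]<750)&(Q[:,1]>180)&(Q[:,1]<400)]
        r=cv2.minAreaRect(q[:,:2].astype(np.float32));print(n,z0,len(q),np.round(r[0],1),np.round(r[1],1),round(r[2],1),np.percentile(q[:,2],[5,95]).round())
    # front faces: points z 270..310 with normal -u
    for k in ("notch_seat","manifold_edge"): print(k,[(round(r["conf"],2),np.round(onz(C,r["at"],38 if k[0]=="n" else 266),1)) for r in optics.place_of(n,k)[:1]]) if n=="top" else 0
C=cam("wrist");optics.grab_frame("wrist");print([(round(r["conf"],2),np.round(onz(C,r["at"],38),1)) for r in optics.place_of("wrist","notch_seat")])
```

```text
[-179.7  -45.2   79.1] [-0.8066143  -2.11007345  3.18016689]
top 305 883 [625.5 315.5] [80.4 80.7] 73.5 [311. 319.]
top 270 1476 [575.4 341.7] [103.9 191.3] 74.1 [273. 318.]
notch_seat [(0.67, array([739.9, -83.7,  38. ]))]
manifold_edge [(0.84, array([616.3, 281.2, 266. ]))]
scene 305 481 [624.6 314.1] [80.6 83.1] 73.5 [306. 319.]
scene 270 1055 [627.3 325.3] [104.4  82.8] 74.4 [273. 317.]
[]
```

Request:
send_rows(targets=[[[0, 0, -0.0072, 0.0013, 0.05, 0.002, 1], [0, 0, -0.0072, 0.0013, 0.1, 0.002, 1], [0, 0, -0.0072, 0.0013, 0.1, 0, 1], [0, 0, -0.0072, 0.0013, 0.1, 0, 1], [0, 0, -0.0072, 0.0013, 0.1, 0, 1], [0, 0, -0.0072, 0.0013, 0.1, 0, 1], [0, 0, -0.0072, 0.0013, 0.1, 0, 1], [0, 0, -0.0072, 0.0013, 0.1, 0, 1], [0, 0, 0, 0, 0.075, 0, 1], [0, 0, 0, 0, 0, 0, 1], [0, 0, 0, 0, 0, 0, 1]]])

```text
time_s: 13.7
ee_pos: [550.3, 60.9, 23.7]
ee_rot: [-179.5, -45.2, 73.9]
force: [0.5, 2.3, -2.2]
gripper_width: 25.8
gripper_force: 50.0
```

```bash
cat > chk.py <<'E'
from h import *
from scipy.optimize import least_squares
s=env.state();R=Ro.from_euler('xyz',s["ee_rot"],degrees=True);G=s["ee_pos"]-18.8*R.apply([0,0,1])
print("rot",np.round(s["ee_rot"],1),"G",G.round(1),"F",np.round(s["force"],1),"q",np.round(s["qpos"]))
for n in("top","scene"):
    C=cam(n);im,d=optics.grab_frame(n);Q=cloud(C,d)
    q=Q[(np.linalg.norm(Q[:,:2]-G[:2],axis=1)<170)&((Q[:,:2]-G[:2])@[.279,.96]>45)&(Q[:,2]>42)&(Q[:,2]<75)&(abs((Q[:,:2]-G[:2])@[.96,-.279])<45)]
    def g(p):
        a=np.array([np.cos(p[2]),np.sin(p[2]),0]);w=q-np.array([p[0],G[1]+90,p[1]]);return np.linalg.norm(np.cross(w,a),axis=1)-30
    f=least_squares(g,[G[0]+25,38,1.3],loss='soft_l1');az=f.x[2]
    a=np.array([np.cos(az),np.sin(az),0]);o=np.array([f.x[0],G[1]+90,0]);k=o+a*((G-o)@a)
    print(n,len(q),"z",f.x[1].round(1),"az",np.degrees(az).round(1),"knob",k.round(1)[:2],"foot",(k+178*a).round(1)[:2])
    cv2.imwrite(f"pics/{n}_{s['time_s']:.1f}.png",cv2.resize(im[120:300,200:440],(720,540))[...,::-1])
E
python3 chk.py
```

```text
rot [-179.5  -45.2   73.9] G [546.8  48.   36.9] F [ 0.5  2.3 -2.2] q [-20.  34. 116.  60.  55. -52.]
top 868 z 35.8 az 74.3 knob [545.4  48.4] foot [593.5 219.8]
scene 747 z 36.0 az 74.6 knob [547.2  47.9] foot [594.3 219.5]
```

Request:
send_rows(targets=[[[0, 0, 0, 0.0139, 0.048, 0, 1], [0, 0, 0, 0.0139, 0.048, 0, 1], [0, 0, 0, 0.0139, 0.048, 0, 1], [0, 0, 0, 0.0139, 0.048, 0, 1], [0, 0, 0, 0.0139, 0.048, 0, 1], [0, 0, 0, 0.0042, 0.0144, 0, 1], [0, 0, 0, 0.0042, 0.0144, 0, 1], [0, 0, 0, 0.0042, 0.0144, 0, 1], [0, 0, 0, 0, 0, 0, 1]]])

```text
time_s: 14.7
ee_pos: [567.4, 115.8, 23.6]
ee_rot: [-179.7, -45.0, 73.9]
force: [-2.3, -7.1, -1.7]
gripper_width: 25.6
gripper_force: 50.0
```

Request:
send_rows(targets=[[[0, 0, 0, 0.0028, 0.0096, 0, 1], [0, 0, 0, 0, 0, 0, 1], [0, 0, 0, 0, 0, 0, 1]]])

```text
time_s: 15.0
ee_pos: [567.8, 115.9, 23.4]
ee_rot: [-179.8, -44.9, 73.9]
force: [-6.2, -17.9, 3.9]
gripper_width: 25.9
gripper_force: 50.0
```

```bash
python3 chk.py
```

```text
rot [-179.8  -44.9   73.9] G [564.1 103.1  36.7] F [ -6.2 -17.9   3.9] q [-14.  33. 116.  65.  51. -50.]
top 858 z 35.8 az 74.0 knob [562.  103.7] foot [611.  274.8]
scene 692 z 35.8 az 75.2 knob [565.4 102.8] foot [610.8 274.9]
```

```bash
python3 -c "
import numpy as np
t=np.radians(np.arange(0,91,5));U=178*(1-np.cos(t));Z=178*np.sin(t)
for i in range(18):
  du,dz=(U[i+1]-U[i])/200,(Z[i+1]-Z[i])/200;print(5*(i+1),'%.4f, %.4f, %.4f'%(.2773*du,.9608*du,dz))"
```

```text
5 0.0009, 0.0033, 0.0776
10 0.0028, 0.0097, 0.0770
15 0.0047, 0.0161, 0.0758
20 0.0065, 0.0224, 0.0740
25 0.0082, 0.0285, 0.0717
30 0.0099, 0.0344, 0.0689
35 0.0116, 0.0401, 0.0655
40 0.0131, 0.0454, 0.0616
45 0.0145, 0.0504, 0.0572
50 0.0159, 0.0550, 0.0525
55 0.0171, 0.0592, 0.0473
60 0.0182, 0.0629, 0.0417
65 0.0191, 0.0662, 0.0359
70 0.0199, 0.0689, 0.0297
75 0.0205, 0.0711, 0.0233
80 0.0210, 0.0728, 0.0168
85 0.0213, 0.0740, 0.0101
90 0.0215, 0.0745, 0.0034
```

Request:
send_rows(targets=[[[0, 0, 0, 0.0009, 0.0033, 0.0776, 1], [0, 0, 0, 0.0028, 0.0097, 0.077, 1], [0, 0, 0, 0.0047, 0.0161, 0.0758, 1], [0, 0, 0, 0.0065, 0.0224, 0.074, 1], [0, 0, 0, 0.0082, 0.0285, 0.0717, 1], [0, 0, 0, 0.0099, 0.0344, 0.0689, 1], [0, 0, 0, 0.0116, 0.0401, 0.0655, 1], [0, 0, 0, 0, 0, 0, 1], [0, 0, 0, 0, 0, 0, 1]]])

```text
time_s: 16.0
ee_pos: [577.1, 148.5, 126.8]
ee_rot: [-179.8, -45.1, 73.9]
force: [-0.4, -3.4, 0.0]
gripper_width: 26.0
gripper_force: 50.0
```

Run:
```python
from h import *
s=env.state();R=Ro.from_euler('xyz',s["ee_rot"],degrees=True);G=s["ee_pos"]-18.8*R.apply([0,0,1])
print(s["ee_rot"],G,np.linalg.norm(G-[613.5,274.1,37]),np.degrees(np.arcsin((G[2]-37)/178)),s["qpos"].round())
im,d=optics.grab_frame("scene");cv2.imwrite("pics/s35.png",cv2.resize(im[100:300,220:420],(500,500))[...,::-1])
```

```text
[-179.8086814   -45.1318013    73.91749994] [573.51417349 135.65947297 140.10553971] 177.18746616009864 35.39742970999487 [-10.  24. 111.  58.  56. -33.]
```

View pics/s35.png

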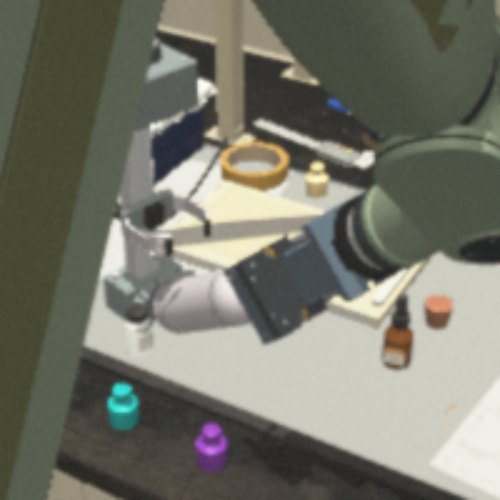

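Request:
send_rows(targets=[[[0, 0, 0, 0.0145, 0.0504, 0.0616, 1], [0, 0, 0, 0.0145, 0.0504, 0.0572, 1], [0, 0, 0, 0.0159, 0.055, 0.0525, 1], [0, 0, 0, 0.0171, 0.0592, 0.0473, 1], [0, 0, 0, 0.0182, 0.0629, 0.0417, 1], [0, 0, 0, 0.0191, 0.0662, 0.0359, 1], [0, 0, 0, 0, 0, 0, 1], [0, 0, 0, 0, 0, 0, 1]]])

```text
time_s: 16.85
ee_pos: [596.8, 218.9, 186.6]
ee_rot: [-179.7, -45.3, 74.0]
force: [-1.9, -5.5, 7.6]
gripper_width: 25.9
gripper_force: 50.0
```

```bash
cat > g.py <<'E'
from h import *
s=env.state();R=Ro.from_euler('xyz',s["ee_rot"],degrees=True);G=s["ee_pos"]-18.8*R.apply([0,0,1]);D=G-[613.5,274.1,37]
print(s["ee_rot"].round(1),G.round(1),"u,lat,z",(D[:2]@[.2773,.9608]).round(1),(D[:2]@[-.9608,.2773]).round(1),D[2].round(1),np.linalg.norm(D).round(1),s["force"].round(1),s["qpos"].round())
E
python3 g.py
```

```text
[-179.7  -45.3   74. ] [593.2 206.  199.8] u,lat,z -71.0 0.6 162.8 177.7 [-1.9 -5.5  7.6] [ -2.  21. 106.  56.  57. -20.]
```

Request:
send_rows(targets=[[[0, 0, 0, 0.0199, 0.0689, 0.0297, 1], [0, 0, 0, 0.0205, 0.0711, 0.0233, 1], [0, 0, 0, 0.021, 0.0728, 0.0168, 1], [0, 0, 0, 0.0213, 0.074, 0.0101, 1], [0, 0, 0, 0, 0, 0, 1], [0, 0, 0, 0, 0, 0, 1]]])

```text
time_s: 17.45
ee_pos: [613.6, 276.8, 203.0]
ee_rot: [-179.7, -45.4, 73.9]
force: [0.2, -1.1, 6.1]
gripper_width: 25.7
gripper_force: 50.0
```

```bash
python3 g.py
```

```text
[-179.7  -45.4   73.9] [610.  263.9 216.2] u,lat,z -10.8 0.5 179.2 179.5 [ 0.2 -1.1  6.1] [  4.  22. 102.  56.  54. -14.]
```

Request:
send_rows(targets=[[[0, 0, 0, 0.0075, 0.026, 0, 1], [0, 0, 0, 0.0075, 0.026, 0, 1], [0, 0, 0, 0, 0, 0, 1], [0, 0, 0, 0, 0, 0, 1]]])

```text
time_s: 17.85
ee_pos: [616.9, 286.9, 203.6]
ee_rot: [-179.7, -45.4, 73.9]
force: [0.2, -0.4, 7.9]
gripper_width: 26.0
gripper_force: 50.0
```

```bash
python3 g.py
python3 - <<'E'
from h import *
im,d=optics.grab_frame("scene");C=cam("scene");np.savez("s90",im=im,d=d)
im2,d2=optics.grab_frame("top")
cv2.imwrite("pics/s90.png",np.hstack([cv2.resize(im[100:270,240:390],(400,453)),cv2.resize(im2[140:250,230:330],(400,453))])[...,::-1])
E
```

```text
[-179.7  -45.4   73.9] [613.3 274.  216.8] u,lat,z -0.2 0.2 179.8 179.8 [ 0.2 -0.4  7.9] [  5.  22. 101.  56.  54. -13.]
```

View pics/s90.png

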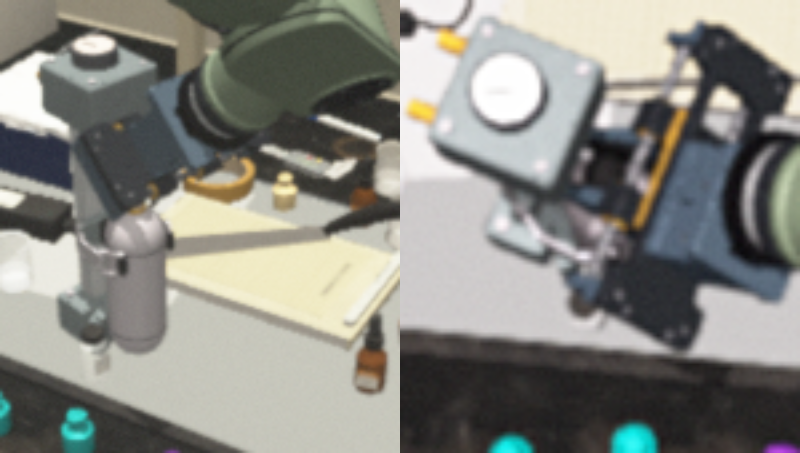

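Request:
send_rows(targets=[[[0, 0, 0, 0.0028, 0.0096, 0, 1], [0, 0, 0, 0, 0, 0, 1], [0, 0, 0, 0, 0, 0, 1]]])

```text
time_s: 18.25
ee_pos: [617.4, 288.6, 203.6]
ee_rot: [-179.7, -45.4, 73.9]
force: [-1.0, -2.1, 9.3]
gripper_width: 25.5
gripper_force: 50.0
```

```bash
python3 g.py
cat > ax.py <<'E'
from h import *
from scipy.optimize import least_squares
for n in("scene","top"):
    im,d=optics.grab_frame(n);C=cam(n);Q=cloud(C,d);D=Q[:,:2]-[613.5,274.1]
    q=Q[(np.hypot(*D.T)<36)&(D@[.2773,.9608]<8)&(Q[:,2]>55)&(Q[:,2]<118)]
    if len(q)<40: print(n,len(q));continue
    def g(p): 
        c=p[:2]+np.outer((q[:,2]-85)/100,p[2:]);return np.hypot(*(q[:,:2]-c).T)-30
    f=least_squares(g,[613,274,0,0],loss='soft_l1');u=np.array([.2773,.9608]);l=np.array([-.9608,.2773])
    print(n,len(q),"ctr z85",f.x[:2].round(1),"tilt deg u,lat",np.degrees(f.x[2:]@u/100).round(2),np.degrees(f.x[2:]@l/100).round(2))
E
python3 ax.py
```

```text
[-179.7  -45.4   73.9] [613.8 275.7 216.8] u,lat,z 1.6 0.2 179.8 179.8 [-1.  -2.1  9.3] [  5.  22. 101.  56.  54. -13.]
scene 394 ctr z85 [614.1 274.6] tilt deg u,lat -1.62 0.81
top 7
```

Request:
send_rows(targets=[[[0, 0, 0, 0.0021, 0.0072, 0, 1], [0, 0, 0, 0, 0, 0, 1], [0, 0, 0, 0, 0, 0, 1]]])

```text
time_s: 18.65
ee_pos: [617.8, 289.9, 203.7]
ee_rot: [-179.7, -45.4, 73.9]
force: [-0.1, -1.5, 9.0]
gripper_width: 25.8
gripper_force: 50.0
```

```bash
python3 g.py
```

```text
[-179.7  -45.4   73.9] [614.2 277.  216.9] u,lat,z 3.0 0.1 179.9 179.9 [-0.1 -1.5  9. ] [  5.  22. 101.  56.  53. -13.]
```

Run:
```python
from h import *
C=cam("scene");K,R,t=C;print("cam at",(-R.T@t).round())
im,d=optics.grab_frame("scene")
x0,y0,sc=265,165,10
b=cv2.resize(im[y0:y0+60,x0:x0+60],(600,600),interpolation=cv2.INTER_CUBIC)[...,::-1].copy()
u=np.array([.2773,.9608,0]);l=np.array([-.9608,.2773,0]);S=np.array([613.5,274.1,0])
def pr(p): c=R@p+t;q=K@c/c[2];return q[:2]
for nm,p in(("L",S-20*u+30*l+[0,0,138]),("R",S-20*u-30*l+[0,0,138]),("A",S+[0,0,138]),("F",S-30*u+[0,0,138])):
    q=pr(p);print(nm,q.round(1));cv2.circle(b,(int((q[0]-x0)*sc),int((q[1]-y0)*sc)),5,(0,0,255),2);cv2.putText(b,nm,(int((q[0]-x0)*sc)+8,int((q[1]-y0)*sc)),0,.7,(0,0,255),2)
cv2.imwrite("pics/jaw.png",b)
```

```text
cam at [-172. -268.  769.]
L [285.9 199. ]
R [303.3 190.1]
A [289.7 191.4]
F [297.3 196. ]
```

View pics/jaw.png

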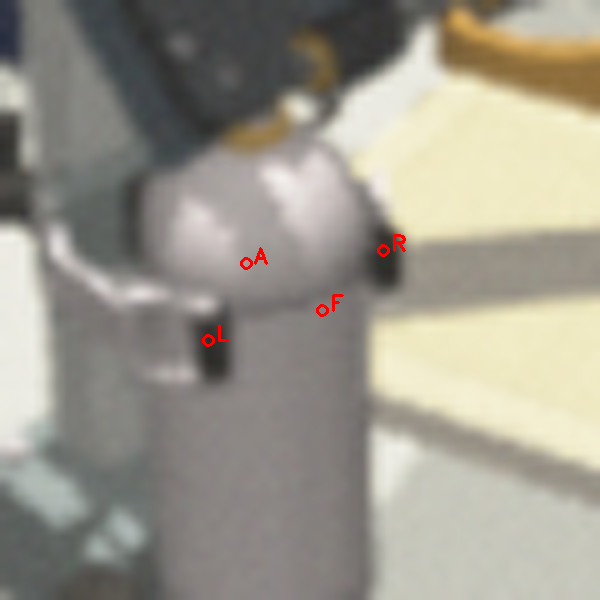

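Request:
send_rows(targets=[[[0, 0, 0, 0, 0, 0, 0.2], [0, 0, 0, 0, 0, 0, 0], [0, 0, 0, 0, 0, 0, -0.2], [0, 0, 0, 0, 0, 0, -0.2], [0, 0, 0, -0.01, -0.034, 0.035, -0.2], [0, 0, 0, -0.029, -0.102, 0.106, -0.2], [0, 0, 0, -0.039, -0.136, 0.141, -0.2], [0, 0, 0, -0.039, -0.136, 0.141, -0.2], [0, 0, 0, -0.039, -0.136, 0.141, -0.2], [0, 0, 0, 0, 0, 0, -0.2], [0, 0, 0, 0, 0, 0, -0.2]]])

```text
time_s: 19.8
ee_pos: [586.1, 179.9, 314.8]
ee_rot: [-179.8, -45.2, 73.9]
force: [0.4, 0.4, -0.7]
gripper_width: 54.7
gripper_force: 0.0
```

```bash
python3 ax.py
python3 - <<'E'
from h import *
C=cam("wrist");im,d=optics.grab_frame("wrist");cv2.imwrite("pics/end.png",cv2.resize(im,(560,350))[...,::-1])
from scipy.optimize import least_squares
Q=cloud(C,d);q=Q[(np.linalg.norm(Q-[613.5,274,216],axis=1)<22)&(Q[:,2]>206)]
f=least_squares(lambda c:np.linalg.norm(q-c,axis=1)-14,[613,274,216],loss='soft_l1');print("knob",len(q),f.x.round(1))
C=cam("top");im,d=optics.grab_frame("top");Q=cloud(C,d)
for n,x,y in(("weight",548,462),("vial",556,289)):
    q=Q[(np.hypot(Q[:,0]-x,Q[:,1]-y)<28)&(Q[:,2]>25)&(Q[:,2]<75)];print(n,len(q),q.mean(0).round(),q[:,2].max().round())
E
```

```text
scene 400 ctr z85 [614.2 275. ] tilt deg u,lat -1.09 0.69
top 51 ctr z85 [612.9 275.1] tilt deg u,lat -1.51 -0.2
knob 743 [612.1 272.8 214.5]
weight 85 [545. 460.  38.] 54.0
vial 86 [553. 289.  54.] 66.0
```

View pics/end.png

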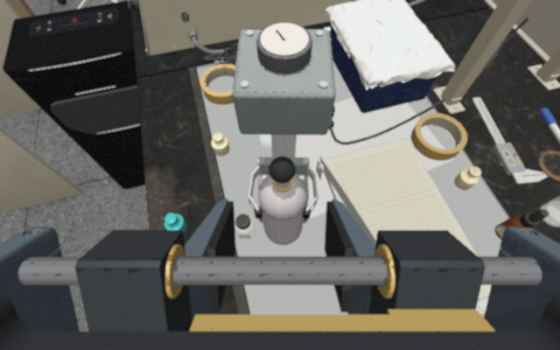

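```bash
python3 -c "
from workcell import env;print(env.job_done())"
```

```text
the job is handed in; nothing more can be done
None
```

The job is handed in (no verdict came back): the brass weight stands upright on the mat about 20 cm from the notch, and the cylinder stands upright in the notch with both jaws closed on it, let go; the vial looked undisturbed, but I didn't re-check the dropper bottle, film spool and beaker at the end.

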